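Clip a specimen down on the microscope stage

TASK

Secure the green specimen on the microscope stage for viewing: with a fingertip push the stage clip's arm round on its post until its pad is over the middle of the specimen, then press the arm down until the sprung pad bears firmly on the specimen's back, and let go. Nothing needs gripping: do not lift the specimen or slide it on its polished face, do not pull the clip up its post, and leave the things on the desk where they are.

Things in the scene. Friction and masses are not known exactly. Their poses are not given: they have to be found in the camera images.
- microscope: White inverted microscope, fixed, 190 mm wide, 480 long, 325 high. Origin: desk level (z = 0) below the middle of the stage aperture; own +y points to the black eyepieces (y = 140 to 290 mm, up to 325 mm high), -y to the brown lamp house, z up. Its black stage is a flat plate of 210 (x) by 200 (y) mm centred on the origin, top 225 mm above the desk, with an aluminium disc let in flush.
- post_foot (a point): Foot of the clip post, on its axis at stage-top height, at x = 30, y = -75 mm of the microscope. The steel post is 8 mm thick with a foot nut 18 mm wide and 6 mm high and a 13 mm ball on top, 73 mm above the stage. The clip's arm swings about this vertical axis and its collar slides on it.
- clip_swing (a joint): Angle of the clip arm about the post, rad, growing counter-clockwise seen from above; 0: pad above the middle of the aperture. It starts at 1.0 to 2.0, so it must be pushed clockwise. Stops at -0.7 and 2.3. Friction of 0.06 N m (1.2 N when pushed 50 mm from the post), no spring: it stays where it is left.
- clip_height (a joint): How far the clip (collar, arm and pad together) is pushed down the post, m, growing downwards; starts at 0 to 0.002, stops at -0.004 and 0.030. The collar grips the post by friction: about 4 N moves it, and it stays where it is left.
- clip_spring (a joint): How far the sprung pad is pushed up into the boss at the arm's end, m: 0 hanging free, 0.0045 fully in (stop). Spring of 450 N/m, 2.3 N fully in, too weak to push the collar back up; so some 6.5 N on the arm brings the pad fully in, and beyond that it is rigid. The stem then stands out of the boss's top.
- press_point (a point): On the top face of the flat steel arm, on its centre line, 45 mm from the post axis: where a fingertip presses it down. The arm is level, 12 mm wide, 4 mm thick, from a 17 mm collar on the post to a round boss (16 mm wide, 8 mm high, 4 mm above the arm's top) whose axis is 81 mm from the post axis. At clip_height 0 its top face is 42 mm above the stage.
- clip_pad (a point): Centre of the underside of the red rubber pad (12 mm diameter, 3 mm thick) on a sprung stem below the boss at the arm's end, 12 mm below the arm's top face when free. It starts 10 to 12 mm higher than the specimen's back.
- specimen: The specimen: green resin cylinder, 30 mm diameter, 18 mm high, about 25 to 50 g, loose, polished face down over the stage aperture (within 3 mm of its middle). Origin: centre of its underside, at stage-top height; z up. Its back is 18 mm above the origin.
- spare_mount: Bystander: dark red resin cylinder, 30 mm diameter, 18 mm high, standing on the desk beside the microscope. Origin: centre of its underside.
- reagent_bottle: Bystander: amber glass reagent bottle with black cap and red rubber bulb, 48 mm diameter, 117 mm high, on the desk beside the microscope. Origin: centre of its underside.
- drop_bottle: Bystander: small white dropper bottle with a blue band, 28 mm diameter, 65 mm high, on the desk on the side away from the robot. Origin: centre of its underside.
Mind the look-alikes: they are no part of the job. Several things have the shape of the specimen; the one meant has the colours described above.

How it is judged:
By the outcome, as a careful person would: the job done as asked, in the order asked, and still so for the second after the job is handed in, with the robot touching nothing.
It also fails if it takes over 38 s, if anything falls off the work surface, if the arm or the gripper's body presses on something with over 40 N, if the wrist force passes 120 N, or if a joint passes its speed limit or range.

ROBOT

A 7-joint arm with a two-finger parallel gripper is mounted at the origin on the work surface. World frame = base frame: x ahead of the robot, y to its left, z up, the work surface at z = 0. Lengths are in m, angles in rad, forces in N, time in s.
With the tool pointing down it reaches from about 0.4 to 0.875 m from the base axis. Payload 19.3 kg.
Tool frame: the origin (TCP) lies at the very end of the fingers, on their centre line; the grasp point (between the pads) lies 19 mm behind it; z points along the fingers, y is the line along which they close (so a half turn about z gives the same grasp; the last joint's range is limited). The gripper opens to 85 mm and grips with 20 to 120 N. Pads are 22 mm wide; open, the fingers measure 114 mm over their backs; the gripper's body (76 mm by 85 mm) begins 54 mm behind the grasp point. The pads swing forward as they close: fully open they stand 13 mm farther back than shut.
Start: joints at [-1.206, 0.521, -0.036, 1.599, 0.021, 1.021, -0.113], TCP at [0.263, 0.567, 0.231] pointing down, gripper open.
Joint ranges: [-2.91, 2.91], [-0.3, 2.13], [-1.5, 1.42], [0.17, 2.43], [-1.26, 4.41], [0.16, 1.93], [-2.52, 2.52]. Speed limits (rad/s): [1.89, 1.89, 2.39, 2.39, 3.01, 3.01, 3.01].

INTERFACE

Orientations are given as [roll, pitch, yaw] about the fixed x, y, z axes, in that order (R = Rz(yaw) Ry(pitch) Rx(roll)).
In Python, from workcell import bot gives the robot as it stands.
- The arm moves only by the shell command python3 -m crank 'ROWS' [FORCE]. ROWS is a JSON object of lists of equal length, an entry for each row: "travel": the shift along the world's x, y, z in cm, a list of three; "turn": the turn, a rotation vector about the world's x, y, z in degrees, a list of three; "gripper": the closure, from 0 (fully open) to 1 (shut). A call has exactly 5 rows; each row is the pose to reach, as a shift and turn from the pose commanded when the call began; what a row does not reach only later rows make up. A row lasts 1/10 s, in which the tool goes at most 50 mm and 8.59 degrees, less where a joint would pass 70% of its speed; a pose out of reach is approached as far as the arm can. A call with a gripper value outside its range is refused whole. The fingers move at their own pace and stop on an object; FORCE is the grip in N (left out, the last holds). Time passes only in rows, so rows that repeat a pose let the fingers close, or fill a call up. It gives the time, the measured TCP pose, the force, the opening and the grip force at its end, in the units of the state.
- bot.observe(): the state, without advancing time (a new reading comes with each control period).
- bot.grab_frame(name): name is "scene" or "top" or "wrist"; returns a dict with "pixels" (384x512x3 uint8, red, green, blue), "fx", "fy", "cx", "cy" (pixels), "extrinsics" (4x4, takes a point from world to camera coordinates). Camera axes: x right, y down, z forward; pixel columns grow to the right and rows downward; lengths in m; the calibration is good to about 2 mm. A picture is of the moment at which its call begins. There is no depth.
- bot.job_done(): hands the job in; it is judged then, once.
The state is a dict: "clock": time; "qpos": joint angles; "qd": joint speeds; "joint_efforts": joint torques, N m; "position": TCP position; "tool_rot": TCP orientation; "force": force on the tool from outside, world axes, zero at the start; "moment": the same for the moment, N m; "grip_width": finger opening in m; "finger_force": force on a finger pad.
Only numpy, scipy, OpenCV 4.12 (cv2) and the standard library are available. Lean on these libraries where they do the work, as an engineer would, in place of code of your own. Each camera call takes 0.05 s, during which the arm holds its last target. There are 200 camera calls.

## Working session

There is one attempt and no reset: what is moved stays moved. The work goes in short steps, Python scripts to look and compute and a shell command to move; the robot and the scene stay as the last step left them, time stands still between calls to the robot, and variables do not carry over. Pictures are saved under pics/ and viewed, at most 10 in all, crops included, and the job is handed in when it is done.

```bash
mkdir -p pics; ls; python3 - <<'E'
from workcell import bot
import cv2,numpy as np,pickle
s=bot.observe();print({k:np.round(s[k],3).tolist() for k in s})
d={}
for n in("scene","top"):
    f=bot.grab_frame(n);d[n]=f;cv2.imwrite(f"pics/{n}0.png",f["pixels"][:,:,::-1])
    E=np.array(f["extrinsics"]);print(n,f["fx"],f["fy"],f["cx"],f["cy"],np.round(-E[:3,:3].T@E[:3,3],3),np.round(E[:3,:3],2).tolist())
pickle.dump(d,open("f0.pkl","wb"))
E
```

```text
pics
{'clock': 0.0, 'qpos': [-1.206, 0.522, -0.036, 1.6, 0.021, 1.021, -0.113], 'qd': [0.002, -0.001, -0.001, -0.003, -0.001, -0.001, -0.001], 'joint_efforts': [-0.0, -92.712, 1.98, -36.994, 0.018, 0.008, 0.0], 'position': [0.263, 0.567, 0.231], 'tool_rot': [-3.14, 0.0, 2.707], 'force': [0.345, 0.247, 0.259], 'moment': [-0.042, -0.009, -0.024], 'finger_force': 0.0, 'grip_width': 0.085}
scene 351.5977502629417 351.5977502629417 248.01169783790476 186.21106525211883 [ 1.048 -0.169  0.639] [[0.23, 0.97, -0.0], [0.67, -0.16, -0.73], [-0.71, 0.16, -0.69]]
top 363.0863022314889 363.0863022314889 258.00032348455665 189.46471230743754 [ 0.537 -0.034  0.834] [[-0.02, -1.0, 0.01], [-1.0, 0.02, -0.05], [0.05, -0.01, -1.0]]
```

View pics/scene0.png

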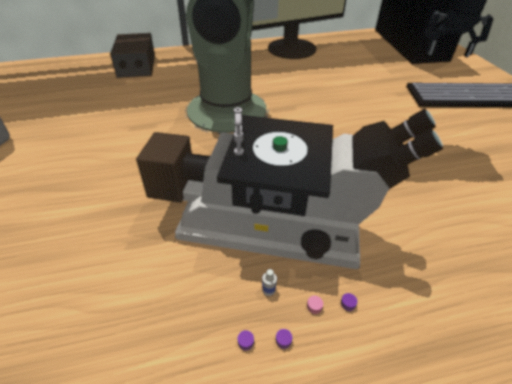

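View pics/top0.png

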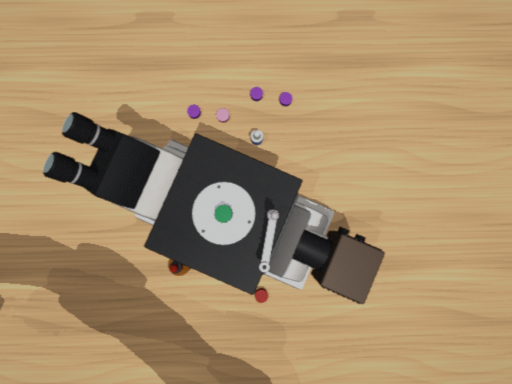

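The green cylinder on the stage (top 223,213; scene 280,143) is the specimen. It is the only green one, and it stands over the aperture. The look-alikes are dark red at top (261,295), pink at (223,115), and purple at (194,111), (256,93) and (285,99). The post ball is probably at top (272,215), with the arm's boss at (265,267).

```bash
cat > h.py <<'E'
import numpy as np,cv2
def ray(f,u,v):
    E=np.array(f["extrinsics"]);R=E[:3,:3];c=-R.T@E[:3,3]
    return c,R.T@np.array([(u-f["cx"])/f["fx"],(v-f["cy"])/f["fy"],1])
def plane(f,u,v,z):
    c,d=ray(f,u,v);return c+d*(z-c[2])/d[2]
def proj(f,p):
    E=np.array(f["extrinsics"]);q=E[:3,:3]@np.array(p)+E[:3,3];return f["fx"]*q[0]/q[2]+f["cx"],f["fy"]*q[1]/q[2]+f["cy"]
def blob(mask,near=None):
    n,l,s,c=cv2.connectedComponentsWithStats(mask.astype(np.uint8));i=1+np.argmax(s[1:,4]);return c[i],s[i]
def green(im):
    im=im.astype(int);return (im[...,1]>im[...,0]+50)&(im[...,1]>im[...,2]+30)
E
python3 - <<'E'
import pickle
from h import *
d=pickle.load(open("f0.pkl","rb"));t=d["top"];s=d["scene"]
im=t["pixels"].astype(int)
g,gs=blob(green(im));print("green",g,gs,plane(t,*g,.243))
sg,ss=blob(green(s["pixels"]));print("scene green",sg,ss,plane(s,*sg,.238))
# disc : bright component, hull ellipse
m=(im.min(2)>190).astype(np.uint8);m[:,258:]=0;m[:,:188]=0
c=max(cv2.findContours(m,0,1)[0],key=cv2.contourArea);e=cv2.fitEllipse(cv2.convexHull(c));print("disc",e,plane(t,*e[0],.225))
# stage: dark
m=(im.max(2)<45).astype(np.uint8);m=cv2.morphologyEx(m,cv2.MORPH_OPEN,np.ones((9,9)))
m=m|0
m[:, :146]=0
c=max(cv2.findContours(m,0,1)[0],key=cv2.contourArea);r=cv2.minAreaRect(c)
P=[plane(t,*q,.225) for q in cv2.boxPoints(r)]
print("stage",r,np.round(P,4).tolist(),np.round(np.mean(P,0),4))
for k in range(4):
    v=(P[(k+1)%4]-P[k]);print(np.linalg.norm(v),np.degrees(np.arctan2(v[1],v[0])))
a=cv2.resize(t["pixels"][190:290,180:300],None,fx=5,fy=5,interpolation=cv2.INTER_CUBIC)[:,:,::-1]
cv2.imwrite("pics/crop.png",a)
E
```

```text
green [222.94468085 213.34468085] [215 205  17  18 235] [0.5301076  0.01521702 0.243     ]
scene green [279.65853659 140.62195122] [274 137  13   8  82] [0.52441853 0.01525426 0.238     ]
disc ((223.24063110351562, 212.8646697998047), (60.39372253417969, 60.88404846191406), 14.994762420654297) [0.53068688 0.01620169 0.225     ]
stage ((320.0, 242.5), (21.0, 36.0), 90.0) [[0.4966, -0.1149, 0.225], [0.4956, -0.1752, 0.225], [0.4607, -0.1742, 0.225], [0.4618, -0.1141, 0.225]] [ 0.4787 -0.1446  0.225 ]
0.060341044898353166 -90.9929495237788
0.03486657653240718 178.3935094994126
0.06015858003430676 88.96187133241719
0.0348176641698705 -1.3070481700590644
```

View pics/crop.png

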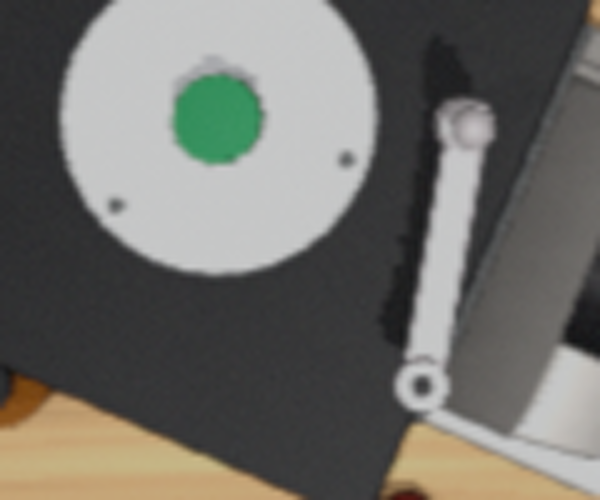

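The crop shows the green disc (218,118 in the crop) over the middle of the aperture, which confirms the specimen. The post ball is at crop (473,126), i.e. top (274.2,214.8). The boss is at crop (422,386), i.e. top (264.0,266.8).

```bash
python3 - <<'E'
import pickle
from h import *
d=pickle.load(open("f0.pkl","rb"));t=d["top"]
c=plane(t,223.2,212.9,.225)[:2];g=np.array([.5305,.0155])
p=plane(t,274.2,214.8,.2915)[:2];p2=plane(t,(468/5+180-.4),190-.4+128/5,.27)[:2];b=plane(t,264,266.8,.271)[:2]
print("c",c,"post",p,"collar",p2,"boss",b,np.linalg.norm(b-p),np.linalg.norm(c-p))
v=g-p;w=b-p
a0=np.arctan2(v[1],v[0]);a1=np.arctan2(w[1],w[0]);print("target ang",np.degrees(a0),"arm ang",np.degrees(a1),"swing",a1-a0)
v=p-c;print("scope yaw",np.degrees(np.arctan2(v[1],v[0])-np.arctan2(-75,30)))
E
```

```text
c [0.5306291  0.01627015] post [ 0.52724779 -0.06505365] collar [ 0.52626519 -0.06474019] boss [ 0.44752888 -0.04908556] 0.08130242201148344 0.08139405889060894
target ang 87.68803786106234 arm ang 168.6732686339933 swing 1.4134589224750775
scope yaw -24.182308579939633
```

```bash
python3 -m crank '{"travel":[[0,0,5],[0,0,10],[1,-3,14],[2,-7,17],[3,-11,18]],"turn":[[0,0,0],[0,0,0],[0,0,4],[0,0,8],[0,0,14]],"gripper":[1,1,1,1,1]}' 40
python3 -m crank '{"travel":[[1.8,-5,0],[3.6,-10,0],[5.4,-15,0],[7.2,-20,0],[9,-25,0]],"turn":[[0,0,0],[0,0,0],[0,0,0],[0,0,0],[0,0,0]],"gripper":[1,1,1,1,1]}'
python3 -m crank '{"travel":[[1.8,-5,0],[3.6,-10,0],[5.4,-15,0],[7.2,-20,0],[9,-25,0]],"turn":[[0,0,0],[0,0,0],[0,0,0],[0,0,0],[0,0,0]],"gripper":[1,1,1,1,1]}'
```

```text
clock: 0.6
position: [0.2936, 0.4562, 0.4137]
tool_rot: [3.139, 0.001, 2.955]
force: [0.9, -0.2, -0.2]
grip_width: 0.012
finger_force: 0.0
clock: 1.1
position: [0.3781, 0.2195, 0.4113]
tool_rot: [3.141, -0.0, 2.951]
force: [1.2, 0.1, -0.0]
grip_width: 0.0001
finger_force: 0.0
clock: 1.6
position: [0.4627, -0.0157, 0.4114]
tool_rot: [3.141, 0.0, 2.951]
force: [0.9, 0.8, -0.4]
grip_width: -0.0004
finger_force: 0.0
```

```bash
python3 -m crank '{"travel":[[0,-3,0],[0,-5.5,-2],[0,-5.5,-6],[0,-5.5,-10],[0,-5.5,-10]],"turn":[[0,0,0],[0,0,0],[0,0,0],[0,0,0],[0,0,0]],"gripper":[1,1,1,1,1]}'
python3 - <<'E'
from workcell import bot
import cv2,numpy as np
s=bot.observe();print(s["position"],s["tool_rot"])
a=bot.grab_frame("scene")["pixels"][60:260,130:390];b=bot.grab_frame("wrist")["pixels"]
a=cv2.resize(a,(499,384),interpolation=cv2.INTER_CUBIC);b=b[:,100:400]
cv2.imwrite("pics/p1.png",np.hstack([a,b])[:,:,::-1])
E
```

```text
clock: 2.1
position: [0.4605, -0.0685, 0.3079]
tool_rot: [-3.14, -0.007, 2.951]
force: [-0.9, -0.8, 0.2]
grip_width: -0.0001
finger_force: 0.0
[ 0.46048314 -0.06851178  0.30785086] [-3.13973828 -0.00653486  2.95083871]
```

View pics/p1.png

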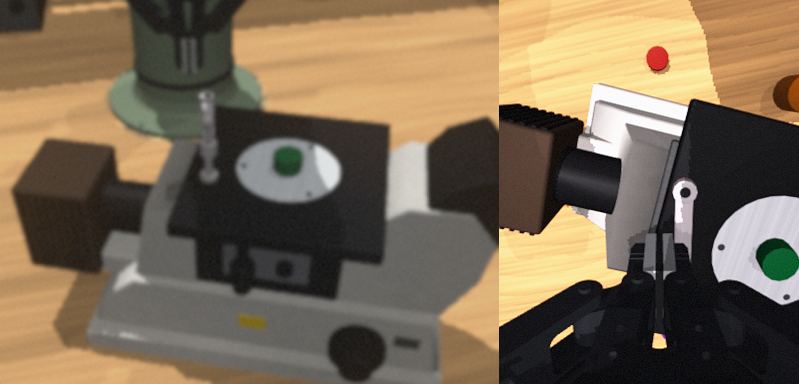

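The wrist view (right half) shows the shut fingertips at (657,250). They are on the lamp side of the arm, whose boss is at (684,192) and green specimen at (775,258). So the tip is on the correct pushing side.

```bash
python3 -m crank '{"travel":[[1.2,-1.8,0],[1.2,-1.8,-2.5],[1.2,-1.8,-5],[1.2,-1.8,-5],[1.2,-1.8,-5]],"turn":[[0,0,0],[0,0,0],[0,0,0],[0,0,0],[0,0,0]],"gripper":[1,1,1,1,1]}'
python3 - <<'E'
from workcell import bot
s=bot.observe();print(s["position"],s["tool_rot"])
import numpy as np
P=np.array([.5270,-.065]);
x=np.array(s["position"][:2])-P;print(np.linalg.norm(x),np.degrees(np.arctan2(x[1],x[0])))
# tool path: contact radius .05 along arm angle th, offset d behind
for d in (.016,.020):
  for th in (168.7,160,152,144,136,128,120,112,104,96,88):
    t=np.radians(th);q=P+.05*np.array([np.cos(t),np.sin(t)])+d*np.array([-np.sin(t),np.cos(t)])
    print(d,th,np.round(100*(q-s["position"][:2]),2))
E
```

```text
clock: 2.7
position: [0.4755, -0.0866, 0.2632]
tool_rot: [3.141, 0.002, 2.951]
force: [-0.9, 1.0, -0.1]
grip_width: 0.0
finger_force: 0.0
[ 0.47547691 -0.08659073  0.26317406] [3.14125975e+00 1.55566996e-03 2.95126353e+00]
0.05586401585650643 -157.2638974108046
0.016 168.7 [-0.06  1.57]
0.016 160 [-0.09  2.37]
0.016 152 [-0.01  3.09]
0.016 144 [0.17 3.8 ]
0.016 136 [0.44 4.48]
0.016 128 [0.81 5.11]
0.016 120 [1.27 5.69]
0.016 112 [1.8 6.2]
0.016 104 [2.39 6.62]
0.016 96 [3.04 6.96]
0.016 88 [3.73 7.21]
0.02 168.7 [-0.14  1.18]
0.02 160 [-0.23  1.99]
0.02 152 [-0.2   2.74]
0.02 144 [-0.07  3.48]
0.02 136 [0.17 4.19]
0.02 128 [0.5  4.87]
0.02 120 [0.92 5.49]
0.02 112 [1.42 6.05]
0.02 104 [2.   6.53]
0.02 96 [2.64 6.92]
0.02 88 [3.33 7.23]
```

```bash
python3 -m crank '{"travel":[[0,0,-0.8],[0,0,-0.8],[0,0.5,-0.8],[-0.1,1.0,-0.8],[-0.1,1.4,-0.8]],"turn":[[0,0,0],[0,0,0],[0,0,0],[0,0,0],[0,0,0]],"gripper":[1,1,1,1,1]}'
python3 -m crank '{"travel":[[-0.05,0.4,0],[-0.05,0.8,0],[0,1.15,0],[0.05,1.5,0],[0.15,1.9,0]],"turn":[[0,0,-4],[0,0,-8],[0,0,-12],[0,0,-16],[0,0,-20]],"gripper":[1,1,1,1,1]}'
python3 - <<'E'
from workcell import bot
import cv2,numpy as np
s=bot.observe();print(s["position"],s["tool_rot"])
b=bot.grab_frame("wrist")["pixels"];t=bot.grab_frame("top")["pixels"][170:300,170:300]
cv2.imwrite("pics/p2.png",np.hstack([cv2.resize(t,(384,384)),b[:,100:]])[:,:,::-1])
E
```

```text
clock: 3.2
position: [0.4737, -0.0721, 0.2536]
tool_rot: [3.142, 0.0, 2.951]
force: [0.8, -1.9, -0.5]
grip_width: -0.0002
finger_force: 0.7
clock: 3.7
position: [0.4749, -0.0533, 0.2534]
tool_rot: [-3.141, -0.0, 2.599]
force: [-1.6, -0.6, 0.2]
grip_width: -0.0001
finger_force: 0.8
[ 0.47490141 -0.05325985  0.2533884 ] [-3.14137867e+00 -3.56737783e-04  2.59928405e+00]
```

View pics/p2.png

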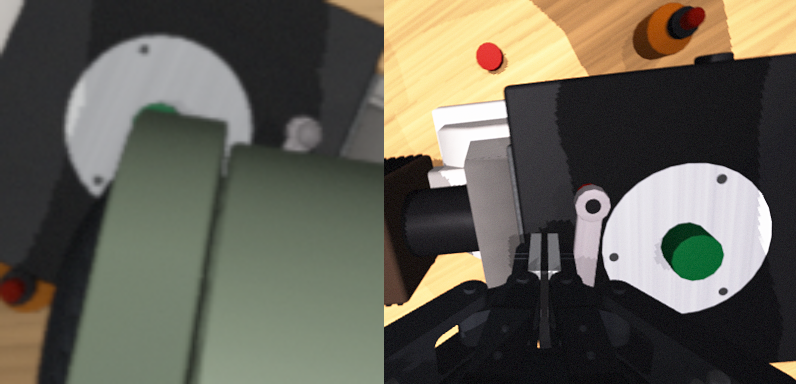

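The wrist view shows the boss at picture (593,205), i.e. wrist pixel (309,205). The arm is parallel to the fingers and has been pushed part of the way. The specimen has not moved.

```bash
cat > ang.py <<'E'
from h import *
P=np.array([.527,-.065]);
def arm(b,p):
    w=b-P;th=np.arctan2(w[1],w[0]);q=p[:2]-P;u=np.array([np.cos(th),np.sin(th)]);n=np.array([-u[1],u[0]])
    print("boss",np.round(b,4),"r",np.linalg.norm(w),"arm",np.degrees(th),"tool along",q@u,"off",q@n);return th
E
python3 - <<'E'
from workcell import bot
from ang import *
f=bot.grab_frame("wrist");s=bot.observe();p=np.array(s["position"])
b=plane(f,309,205,.270)[:2];arm(b,p)
print("green check",blob(green(f["pixels"]))[0],plane(f,*blob(green(f["pixels"]))[0],.238),p)
for d in (.011,.013,.0155):
  for th in (144,136,128,120,112,104,96,88):
    t=np.radians(th);q=P+.05*np.array([np.cos(t),np.sin(t)])+d*np.array([-np.sin(t),np.cos(t)])
    print(d,th,np.round(100*(q-p[:2]),2))
E
```

```text
boss [ 0.4594 -0.0191] r 0.08176127059602772 arm 145.8161342085972 tool along 0.04952225339949693 off 0.019345645952878437
green check [411.8121547  257.03038674] [0.53188974 0.0152696  0.238     ] [ 0.47516391 -0.05317937  0.25334923]
0.011 144 [0.49 0.87]
0.011 136 [0.82 1.5 ]
0.011 128 [1.24 2.08]
0.011 120 [1.73 2.6 ]
0.011 112 [2.29 3.04]
0.011 104 [2.91 3.4 ]
0.011 96 [3.57 3.68]
0.011 88 [4.26 3.85]
0.013 144 [0.37 0.71]
0.013 136 [0.68 1.36]
0.013 128 [1.08 1.96]
0.013 120 [1.56 2.5 ]
0.013 112 [2.11 2.97]
0.013 104 [2.71 3.35]
0.013 96 [3.37 3.65]
0.013 88 [4.06 3.86]
0.0155 144 [0.23 0.5 ]
0.0155 136 [0.51 1.18]
0.0155 128 [0.88 1.8 ]
0.0155 120 [1.34 2.37]
0.0155 112 [1.87 2.87]
0.0155 104 [2.47 3.29]
0.0155 96 [3.12 3.63]
0.0155 88 [3.81 3.87]
```

```bash
python3 -m crank '{"travel":[[0.2,0.7,0],[0.5,1.4,0],[0.9,2.05,0],[1.4,2.6,0],[1.7,2.85,0]],"turn":[[0,0,-8],[0,0,-16],[0,0,-24],[0,0,-32],[0,0,-36]],"gripper":[1,1,1,1,1]}'
python3 -m crank '{"travel":[[0,0,0],[0,0,0],[0,0,0],[0,0,0],[0,0,0]],"turn":[[0,0,0],[0,0,0],[0,0,0],[0,0,0],[0,0,0]],"gripper":[1,1,1,1,1]}'
python3 - <<'E'
from workcell import bot
import cv2,numpy as np,pickle
s=bot.observe();print(s["position"],s["tool_rot"])
f=bot.grab_frame("wrist");pickle.dump((f,s),open("w3.pkl","wb"))
cv2.imwrite("pics/p3.png",f["pixels"][:,:,::-1])
E
```

```text
clock: 4.35
position: [0.4923, -0.0248, 0.2533]
tool_rot: [-3.141, 0.0, 1.971]
force: [-1.5, -1.1, -0.2]
grip_width: 0.0002
finger_force: 0.8
clock: 4.85
position: [0.4921, -0.0253, 0.2534]
tool_rot: [3.141, -0.0, 1.974]
force: [0.1, 0.8, -1.1]
grip_width: -0.0001
finger_force: 0.0
[ 0.49209495 -0.02526603  0.25336477] [ 3.14144515e+00 -7.51969341e-05  1.97436275e+00]
```

View pics/p3.png

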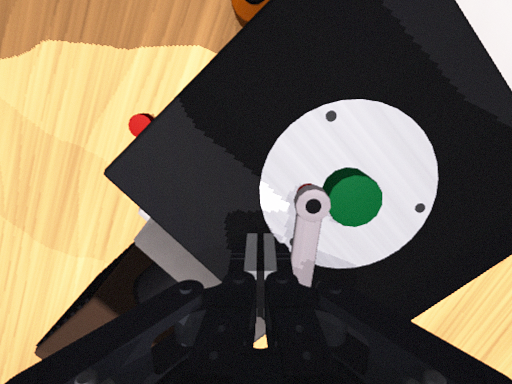

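The boss centre is at (313,206), just short of the green back at (352,197). The arm is still against the finger.

```bash
python3 - <<'E'
import pickle
from ang import *
f,s=pickle.load(open("w3.pkl","rb"));p=np.array(s["position"])
th=arm(plane(f,313,206,.270)[:2],p);d=.0193
for a in (104,98,94,91,89,88,87):
    t=np.radians(a);q=P+.05*np.array([np.cos(t),np.sin(t)])+d*np.array([-np.sin(t),np.cos(t)])
    print(a,np.round(100*(q-p[:2]),2),"yaw",np.degrees(s["tool_rot"][2]))
E
```

```text
boss [0.5013 0.0114] r 0.08063588818652792 arm 108.61435346144631 tool along 0.04879700031754397 off 0.020396165014116535
104 [0.41 0.41] yaw 113.12265274917908
98 [0.88 0.71] yaw 113.12265274917908
94 [1.22 0.88] yaw 113.12265274917908
91 [1.47 0.99] yaw 113.12265274917908
89 [1.65 1.06] yaw 113.12265274917908
88 [1.74 1.09] yaw 113.12265274917908
87 [1.82 1.12] yaw 113.12265274917908
```

```bash
python3 -m crank '{"travel":[[0.4,0.4,0],[0.7,0.6,0],[1.0,0.78,0],[1.2,0.87,0],[1.4,0.95,0]],"turn":[[0,0,-6],[0,0,-12],[0,0,-17],[0,0,-21],[0,0,-24]],"gripper":[1,1,1,1,1]}'
python3 -m crank '{"travel":[[0,0,0],[0,0,0],[0,0,0],[0,0,0],[0,0,0]],"turn":[[0,0,0],[0,0,0],[0,0,0],[0,0,0],[0,0,0]],"gripper":[1,1,1,1,1]}'
python3 - <<'E'
from workcell import bot
import cv2,numpy as np,pickle
from h import *
s=bot.observe();print(s["position"],s["tool_rot"])
f=bot.grab_frame("wrist");g=bot.grab_frame("scene");pickle.dump((f,s,g),open("w4.pkl","wb"))
print(proj(f,[.5295,.0155,.27]),blob(green(f["pixels"])))
cv2.imwrite("pics/p4.png",np.hstack([cv2.resize(f["pixels"][150:290,230:430],(500,350)),cv2.resize(g["pixels"][100:205,215:305],(300,350))])[:,:,::-1])
E
```

```text
clock: 5.4
position: [0.506, -0.0154, 0.2532]
tool_rot: [-3.141, -0.0, 1.553]
force: [-2.1, 0.3, -0.4]
grip_width: -0.0
finger_force: 0.6
clock: 5.9
position: [0.5061, -0.0157, 0.2533]
tool_rot: [3.142, -0.0, 1.555]
force: [-0.8, -0.4, 0.0]
grip_width: -0.0001
finger_force: 0.0
[ 0.50611842 -0.01567488  0.253343  ] [ 3.14152633e+00 -1.10161517e-04  1.55524545e+00]
(np.float64(312.85022070075945), np.float64(202.73083919160402)) (array([305.50035486, 176.8317956 ]), array([ 277,  158,   55,   47, 1409], dtype=int32))
```

View pics/p4.png

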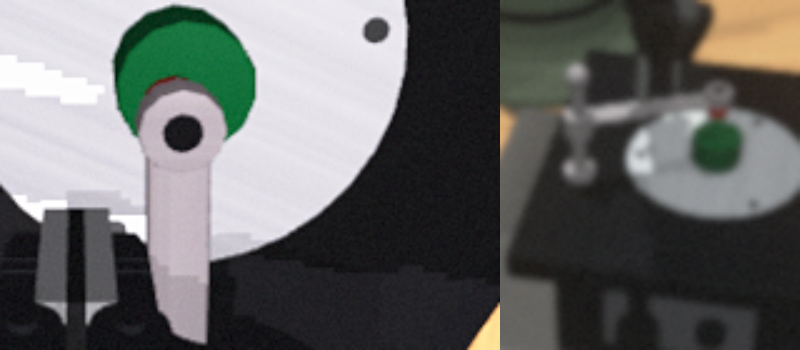

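In the left crop the boss is at (183,133), i.e. wrist (303,203), and the specimen's back is centred near (187,83), i.e. wrist (305,183). The scene crop shows the red pad just above the specimen.

```bash
python3 - <<'E'
import pickle
from ang import *
f,s,g=pickle.load(open("w4.pkl","rb"));p=np.array(s["position"])
b=plane(f,303.1,203,.270)[:2];th=arm(b,p)
im=f["pixels"].astype(int);m=green(im)&(im[...,1]>85)
q,st=blob(m);h=cv2.convexHull(max(cv2.findContours(m.astype(np.uint8),0,1)[0],key=cv2.contourArea))
(c,r)=cv2.minEnclosingCircle(h);print(st,c,r)
G=plane(f,*c,.243)[:2];w=G-P;print("spec",G,"edge r",r,np.degrees(np.arctan2(w[1],w[0])),np.linalg.norm(w))
ig=g["pixels"];x=ig.astype(int)
red=(x[...,0]>x[...,1]+40)&(x[...,0]>x[...,2]+40);red[:, :265]=0;red[:,:][160:]=0;red[:115]=0;red[:,300:]=0
print("scene red",blob(red),plane(g,*blob(red)[0],.2563),"green",blob(green(ig)))
E
```

```text
boss [0.5253 0.0154] r 0.08045985852651025 arm 91.24518946112259 tool along 0.04976725067104224 off 0.01980476724064093
[ 277  158   55   47 1374] (304.441162109375, 185.3166046142578) 27.83059310913086
spec [0.5295503  0.01502502] edge r 27.83059310913086 88.17466988935263 0.0800656477907883Traceback (most recent call last):
  File "<stdin>", line 11, in <module>
  File "h.py", line 10, in blob
    n,l,s,c=cv2.connectedComponentsWithStats(mask.astype(np.uint8));i=1+np.argmax(s[1:,4]);return c[i],s[i]
                                                                        ~~~~~~~~~^^^^^^^^^
    return _wrapfunc(a, 'argmax', axis=axis, out=out, **kwds)
    return bound(*args, **kwds)
ValueError: attempt to get argmax of an empty sequence
```

```bash
python3 -m crank '{"travel":[[0.1,0,0],[0.2,0,0],[0.28,0,0],[0.28,0,0],[0.28,0,0]],"turn":[[0,0,-1],[0,0,-2],[0,0,-2],[0,0,-2],[0,0,-2]],"gripper":[1,1,1,1,1]}'
python3 -m crank '{"travel":[[-0.5,0,0],[-1,0,0],[-1,0,1.5],[-1,0,3],[-1,0,3]],"turn":[[0,0,0],[0,0,0],[0,0,0],[0,0,0],[0,0,0]],"gripper":[1,1,1,1,1]}'
python3 - <<'E'
from workcell import bot
import cv2,numpy as np,pickle
from ang import *
s=bot.observe();print(s["position"],s["tool_rot"])
f=bot.grab_frame("wrist");pickle.dump((f,s),open("w5.pkl","wb"))
im=f["pixels"].astype(int);m=green(im)&(im[...,1]>85)
h=cv2.convexHull(max(cv2.findContours(m.astype(np.uint8),0,1)[0],key=cv2.contourArea));c,r=cv2.minEnclosingCircle(h)
G=plane(f,*c,.243)[:2];w=G-P;print("spec",c,r,G,np.degrees(np.arctan2(w[1],w[0])))
e=proj(f,[*G,.27]);print("expect boss",e)
# dark stem top near it
y,x=int(e[1]),int(e[0]);k=np.zeros(im.shape[:2],bool);k[y-14:y+14,x-14:x+14]=1
q,st=blob((im.max(2)<60)&k);print(q,st);arm(plane(f,*q,.270)[:2],np.array(s["position"]))
cv2.imwrite("pics/p5.png",cv2.resize(f["pixels"][y-90:y+90,x-110:x+110],(660,540))[:,:,::-1])
E
```

```text
clock: 6.5
position: [0.509, -0.0157, 0.2533]
tool_rot: [3.142, 0.0, 1.52]
force: [-0.4, 0.1, 0.5]
grip_width: 0.0003
finger_force: 0.2
clock: 7.0
position: [0.4993, -0.0158, 0.2847]
tool_rot: [3.139, -0.001, 1.52]
force: [-0.6, -0.6, 0.1]
grip_width: 0.0001
finger_force: 0.0
[ 0.49929144 -0.01576696  0.28472038] [ 3.13925317e+00 -7.94566619e-04  1.51985881e+00]
spec (306.14019775390625, 168.05276489257812) 23.411649703979492 [0.52925101 0.0151961 ] 88.39219524635138
expect boss (np.float64(313.47226841610234), np.float64(180.40477033749943))
[313.62616822 180.04672897] [308 175  12  11 107]
boss [0.5293 0.0154] r 0.08042474580118807 arm 88.3381190729893 tool along 0.04840874746146901 off 0.029124724544824985
```

View pics/p5.png

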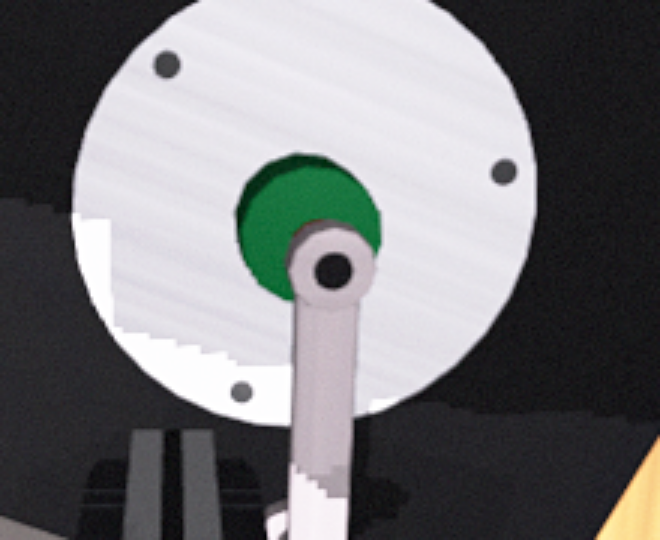

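The boss (333,270 in the crop; wrist 313.6,180.0) coincides with the position expected over the specimen's middle (313.5,180.4). Next I move above the press point and press.

```bash
python3 -m crank '{"travel":[[1.5,-0.2,0],[2.9,-0.4,0],[2.9,-0.4,0],[2.9,-0.4,-0.7],[2.9,-0.4,-1.3]],"turn":[[0,0,0],[0,0,0],[0,0,0],[0,0,0],[0,0,0]],"gripper":[1,1,1,1,1]}'
python3 -m crank '{"travel":[[0,0,-0.2],[0,0,-0.4],[0,0,-0.6],[0,0,-0.8],[0,0,-1.0]],"turn":[[0,0,0],[0,0,0],[0,0,0],[0,0,0],[0,0,0]],"gripper":[1,1,1,1,1]}'
python3 -c "
from workcell import bot
s=bot.observe();print(s['position'],s['force'])"
```

```text
clock: 7.55
position: [0.5271, -0.0196, 0.2694]
tool_rot: [-3.141, -0.0, 1.52]
force: [-0.2, 0.3, 0.6]
grip_width: -0.0001
finger_force: 0.0
clock: 8.05
position: [0.5279, -0.0196, 0.2603]
tool_rot: [3.142, -0.0, 1.52]
force: [-0.9, 0.4, 3.8]
grip_width: -0.0001
finger_force: 1.7
[ 0.52790695 -0.01956663  0.26026671] [-0.87273826  0.36242049  3.82720702]
```

```bash
python3 -m crank '{"travel":[[0,0,-0.1],[0,0,-0.2],[0,0,-0.3],[0,0,-0.4],[0,0,-0.5]],"turn":[[0,0,0],[0,0,0],[0,0,0],[0,0,0],[0,0,0]],"gripper":[1,1,1,1,1]}'
python3 -m crank '{"travel":[[0,0,-0.05],[0,0,-0.1],[0,0,-0.15],[0,0,-0.2],[0,0,-0.25]],"turn":[[0,0,0],[0,0,0],[0,0,0],[0,0,0],[0,0,0]],"gripper":[1,1,1,1,1]}'
```

```text
clock: 8.55
position: [0.528, -0.0196, 0.2552]
tool_rot: [-3.142, -0.0, 1.52]
force: [-1.4, 1.2, 3.8]
grip_width: 0.0002
finger_force: 1.8
clock: 9.05
position: [0.528, -0.0196, 0.2528]
tool_rot: [3.142, -0.0, 1.52]
force: [-0.9, 1.5, 4.4]
grip_width: -0.0002
finger_force: 2.4
```

```bash
python3 -m crank '{"travel":[[0,0,-0.03],[0,0,-0.06],[0,0,-0.1],[0,0,-0.1],[0,0,-0.1]],"turn":[[0,0,0],[0,0,0],[0,0,0],[0,0,0],[0,0,0]],"gripper":[1,1,1,1,1]}'
python3 -m crank '{"travel":[[0,0,-0.03],[0,0,-0.06],[0,0,-0.08],[0,0,-0.08],[0,0,-0.08]],"turn":[[0,0,0],[0,0,0],[0,0,0],[0,0,0],[0,0,0]],"gripper":[1,1,1,1,1]}'
```

```text
clock: 9.55
position: [0.528, -0.0196, 0.2518]
tool_rot: [3.142, -0.0, 1.52]
force: [-1.6, 1.7, 3.8]
grip_width: -0.0001
finger_force: 2.3
clock: 10.05
position: [0.528, -0.0196, 0.251]
tool_rot: [-3.142, -0.0, 1.52]
force: [-1.3, 1.5, 5.4]
grip_width: -0.0002
finger_force: 2.6
```

```bash
python3 -m crank '{"travel":[[0,0,-0.01],[0,0,-0.02],[0,0,-0.03],[0,0,-0.04],[0,0,-0.05]],"turn":[[0,0,0],[0,0,0],[0,0,0],[0,0,0],[0,0,0]],"gripper":[1,1,1,1,1]}'
python3 -c "
from workcell import bot
s=bot.observe();print(s['position'],s['force'])"
```

```text
clock: 10.55
position: [0.528, -0.0196, 0.2506]
tool_rot: [3.141, -0.0, 1.52]
force: [-2.6, 2.6, 6.9]
grip_width: -0.0003
finger_force: 3.3
[ 0.52798399 -0.01962375  0.25055781] [-2.57421402  2.63278756  6.89724484]
```

```bash
python3 -m crank '{"travel":[[0,0,-0.01],[0,0,-0.02],[0,0,-0.03],[0,0,-0.04],[0,0,-0.04]],"turn":[[0,0,0],[0,0,0],[0,0,0],[0,0,0],[0,0,0]],"gripper":[1,1,1,1,1]}'
```

```text
clock: 11.05
position: [0.528, -0.0196, 0.2503]
tool_rot: [3.141, -0.0, 1.52]
force: [-3.7, 1.7, 7.7]
grip_width: 0.0001
finger_force: 4.3
```

```bash
python3 -m crank '{"travel":[[0,0,0.1],[0,0,0.4],[0,0,1],[0,0,2.5],[0,0,4.5]],"turn":[[0,0,0],[0,0,0],[0,0,0],[0,0,0],[0,0,0]],"gripper":[1,1,1,1,1]}'
python3 -m crank '{"travel":[[-2,0,1],[-4,0,2],[-6,0,2],[-6,0,2],[-6,0,2]],"turn":[[0,0,0],[0,0,0],[0,0,0],[0,0,0],[0,0,0]],"gripper":[1,1,1,1,1]}'
python3 - <<'E'
from workcell import bot
import cv2,numpy as np
from ang import *
s=bot.observe();print(s["position"],s["force"])
f=bot.grab_frame("wrist");g=bot.grab_frame("scene")
e=proj(f,[.5294,.0152,.255]);e2=proj(f,[.5294,.0152,.243]);print("expect stem top, spec",e,e2)
x,y=int(e[0]),int(e[1]);x=min(max(x,75),437);y=min(max(y,75),309);print("crop origin",x-75,y-75)
cv2.imwrite("pics/p6.png",np.hstack([cv2.resize(f["pixels"][y-75:y+75,x-75:x+75],(450,450)),cv2.resize(g["pixels"][95:185,225:295],(350,450))])[:,:,::-1])
E
```

```text
clock: 11.55
position: [0.5277, -0.0197, 0.2955]
tool_rot: [-3.141, 0.001, 1.52]
force: [-0.6, 0.0, 0.4]
grip_width: 0.0003
finger_force: 0.0
clock: 12.05
position: [0.4682, -0.0194, 0.3156]
tool_rot: [3.141, -0.001, 1.52]
force: [1.5, 1.0, -0.7]
grip_width: 0.0001
finger_force: 0.0
[ 0.4681642  -0.01940682  0.31559527] [ 1.49637108  0.95846786 -0.66585596]
expect stem top, spec (np.float64(348.8918825580273), np.float64(153.6415164639928)) (np.float64(344.20785423286225), np.float64(150.26320847881436))
crop origin 273 78
```

View pics/p6.png

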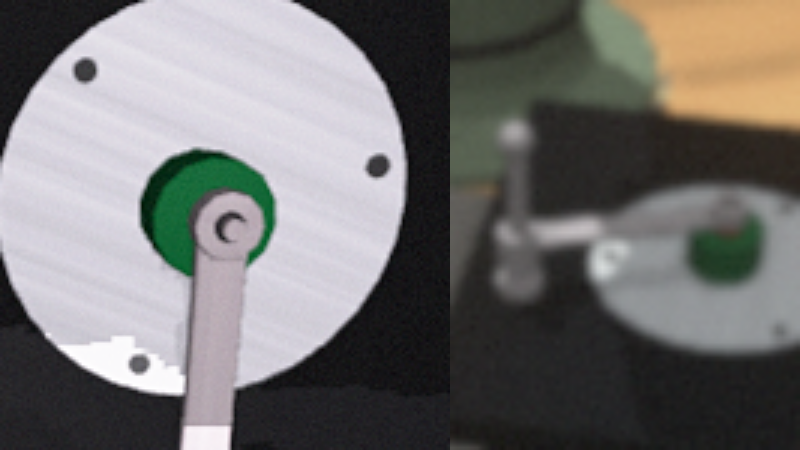

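The boss and its protruding stem are at crop (230,228), against an expected (228,227). So the pad is pressed in and centred on the green back, the specimen has not moved, and the fingers are clear.

```bash
python3 -c "
from workcell import bot
print(bot.job_done())"
```

```text
the job is handed in; nothing more can be done
None
```

I've handed the job in: the clip's pad is over the middle of the green specimen and pressed down on its back. The final images show the spring stem standing out of the boss and the robot touching nothing, after about 12 s of the 38 s allowed; no verdict came back at hand-in.

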